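# Unbolt the second leaf of a switch cabinet

### The arm

A 6-joint arm with a two-finger parallel gripper is mounted at the origin on a cart in front of the work surface, level with it; the furniture and walls round the work are solid. World frame = base frame: x ahead of the robot, y to its left, z up, the work surface at z = 0. Lengths are in m, angles in degrees, forces in N, time in s.
With the tool pointing down it reaches from about 0.35 to 0.875 m from the base axis. Payload 4.2 kg.
Tool frame: the origin (TCP) lies between the finger pads; the fingertips stand 25 mm ahead of it and the grasp point (between the pads) lies 6 mm ahead of it; z points along the fingers, y is the direction in which the jaws open and shut (so a half turn about z gives the same grasp; the last joint's range is limited). The gripper opens to 85 mm and grips with 20 to 120 N. Pads are 22 mm wide; open, the fingers measure 114 mm over their backs; the gripper's body (76 mm by 85 mm) begins 54 mm behind the grasp point. The pads swing forward as they close: fully open they stand 13 mm farther back than shut.
Start: joints at [-60.183, 22.042, 0.453, 0, -68.411, -14.817], TCP at [0.162, -0.604, 0.256] pointing down, gripper open.
Joint ranges: [-179.83, 179.83], [-69.29, 118.12], [-61.27, 80.66], [-181.25, 117.63], [-171.15, -9.14], [-177.46, 177.46]. Speed limits (degrees/s): [159.86, 159.86, 180, 180, 180, 180].

### API

Orientations are given as a 3x3 rotation matrix whose columns are the frame's x, y, z axes.
In Python, from bench import ctrl gives the robot as it stands.
- The arm moves only by the shell command python3 -m inch 'ROWS' [FORCE]. ROWS is JSON, a list of rows, each a list of 7 numbers: the turn, a rotation vector about the tool's x, y, z in rad, then the shift along the tool's x, y, z in mm, then the opening, from 0 (shut) to 1 (fully open). In form: [[wx, wy, wz, x, y, z, hand], ...]. A call has 1 to 5 rows; each row is the pose to reach, as a shift and turn from the pose commanded when the call began, along the tool's axes at that moment; what a row does not reach only later rows make up. A row lasts 1/12 s, in which the tool goes at most 41.7 mm and 7.16 degrees, less where a joint would pass 70% of its speed; a pose out of reach is approached as far as the arm can. A call with a gripper value outside its range is refused whole. The fingers move at their own pace and stop on an object; FORCE is the grip in N (left out, the last holds). Time passes only in rows, so rows that repeat a pose let the fingers close. It gives the time, the measured TCP pose, the force and the opening at its end, in the units of the state.
- ctrl.get_state(): the state, without advancing time (a new reading comes with each control period).
- ctrl.read_camera(name): name is "side" or "top" or "wrist"; returns a dict with "pixels" (400x640x3 uint8, red, green, blue), "K" (3x3 intrinsics, pixels), "dist_coeffs" ([k1, k2, p1, p2, k3] as OpenCV has them; the pictures are not rectified), "R" (3x3) and "t" (3): a world point X has camera coordinates R X + t; the wrist camera has in their place "tool_from_camera" (4x4, takes a point from camera to tool coordinates, whose origin is the TCP and whose axes are the flange's). Camera axes: x right, y down, z forward; pixel columns grow to the right and rows downward; lengths in m; the calibration is good to about 2 mm. A picture is of the moment at which its call begins: read the wrist's pose just before it. There is no depth.
- ctrl.close_job(): hands the job in, once; it reports no verdict.
The state is a dict: "time_s": time; "joint_positions": joint angles; "joint_velocities": joint speeds; "joint_efforts": joint torques, N m; "ee_pos": TCP position; "orientation": TCP orientation; "wrist_force": force on the tool from outside, world axes, zero at the start; "wrist_torque": the same for the moment, N m; "grip_width": finger opening in m.
Only numpy, scipy, OpenCV 4.12 (cv2) and the standard library are available. Lean on these libraries where they do the work, as an engineer would, in place of code of your own. Each camera call takes 0.05 s, during which the arm holds its last target. There are 200 camera calls.

### The job

Both leaves of the grey switch cabinet have to be free so that its mounting plate can come out. Swing the active door (the cabinet's left one as you face it, with the lock barrel) wide open, about square to the cabinet front or a little further, then press the red thumb tab this uncovers on the edge of the right door all the way down to draw its flush bolt. Leave the active door standing wide open.

Things in the scene. Friction and masses are not known exactly. Their poses are not given: they have to be found in the camera images.
- active_door (a joint): left leaf of the grey switch cabinet facing the robot (320 mm wide, roof at 200 mm; leaves 159 wide, 42 deep, in front of the carcass, 18 to 200 high), with the lock barrel. Rad: 0 shut, grows as its free edge swings out to the robot (clockwise from above), stop 1.9. Light friction, no latch, stays where left. The right leaf has a like pull but is bolted.
- active_door_pull (a point): grip point on the axis of the left leaf's black upright pull, 160 mm up: round post 16 mm thick, top at 190 mm, one stand-off to the door at 116 mm, free all round above 125; axis 50 mm before the leaf's face. Axes turn with the leaf: x square into it, y along it to its hinge, z up. Hinge axis (upright) at x +92, y +90 mm from here. The post may turn in the grip.
- bolt_tab (a point): middle of the top of the bolt's red tab (30 mm deep, 34 wide, 8 thick), 185 mm up when shot. It sticks out to the left from the right leaf's meeting edge, hidden under the left leaf's folded top until that opens; then free from above. Roof edge (200 mm) 22 mm behind its middle; keeper eye (214 mm high) 37 mm to its right. Axes: x into the cabinet, y left along its front, z up.
- flush_bolt (a joint): bolt travel in m: 0 shot up into the keeper eye on the roof (right leaf locked), 0.020 fully drawn, at the lower stop. It moves straight down when the red tab is pressed with about 4 N and stays where left; it leaves the eye at 0.010.

How it is judged (in metres and radians):
On the way, in this order (a step that is already met when the one before it is completed fails the run):
1. the active door stands wide open while the flush bolt is still shot (value of joint active_door above 1.2 rad and value of joint flush_bolt below 0.006 m), for 0.2 s.
2. the flush bolt is drawn (value of joint flush_bolt above 0.015 m), for 0.2 s.
At the end, for the whole second after the job is handed in: the active (left) door stands at rest, open by more than 1.2 rad (about 70 degrees), and the flush bolt is drawn down by more than 15 of its 20 mm (value of joint active_door above 1.2 rad and value of joint flush_bolt above 0.015 m and velocity of joint active_door between -0.05 and 0.05 rad/s); the robot touches nothing.
It also fails if it takes over 45 s, if anything falls off the work surface, if the arm or the gripper's body presses on something with over 40 N, if the wrist force passes 120 N, or if a joint passes its speed limit or range.

## Working session

There is one attempt and no reset: what is moved stays moved. The work goes in short steps, Python scripts to look and compute and a shell command to move; the robot and the scene stay as the last step left them, time stands still between calls to the robot, and variables do not carry over. Pictures are saved under pics/ and viewed, about 8 in all and at most 12, crops included, and the job is handed in when it is done.

```bash
ls; mkdir -p pics; python3 - <<'E'
from bench import ctrl
import cv2,numpy as np,pickle
s=ctrl.get_state();print({k:np.round(v,3).tolist() for k,v in s.items()})
for n in("side","top"):
    c=ctrl.read_camera(n);pickle.dump(c,open(f"pics/{n}0.pkl","wb"));cv2.imwrite(f"pics/{n}0.png",c["pixels"][:,:,::-1])
    print(n,np.round(c["K"],1).tolist(),np.round(c["R"],3).tolist(),np.round(c["t"],3).tolist(),c["dist_coeffs"])
E
```

```text
pics
{'time_s': 0.0, 'joint_positions': [-60.184, 22.089, 0.38, -0.029, -68.412, -14.816], 'joint_velocities': [0.132, -0.064, 0.023, 0.007, 0.075, 0.062], 'joint_efforts': [-0.001, -39.229, 18.84, 4.186, -0.005, 0.0], 'ee_pos': [0.162, -0.603, 0.255], 'orientation': [[-0.966, -0.259, -0.001], [-0.259, 0.966, 0.002], [0.0, 0.002, -1.0]], 'wrist_force': [-0.544, 0.426, 0.196], 'wrist_torque': [0.065, -0.078, 0.045], 'grip_width': 0.086}
side [[461.9, 0.0, 317.4], [0.0, 461.9, 196.6], [0.0, 0.0, 1.0]] [[-0.988, -0.154, -0.005], [-0.059, 0.403, -0.913], [0.143, -0.902, -0.407]] [0.614, 0.145, 0.913] [-0.01037365  0.          0.          0.          0.        ]
top [[517.2, 0.0, 321.2], [0.0, 517.2, 195.7], [0.0, 0.0, 1.0]] [[-0.297, -0.955, 0.001], [-0.897, 0.279, -0.343], [0.327, -0.103, -0.939]] [0.25, 0.574, 0.796] [-0.00068864  0.          0.          0.          0.        ]
```

View pics/side0.png

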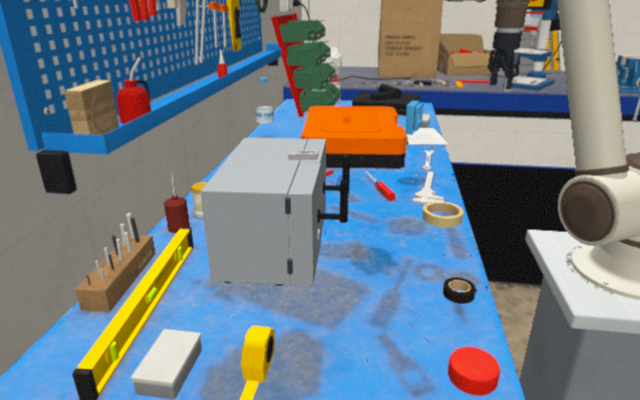

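View pics/top0.png

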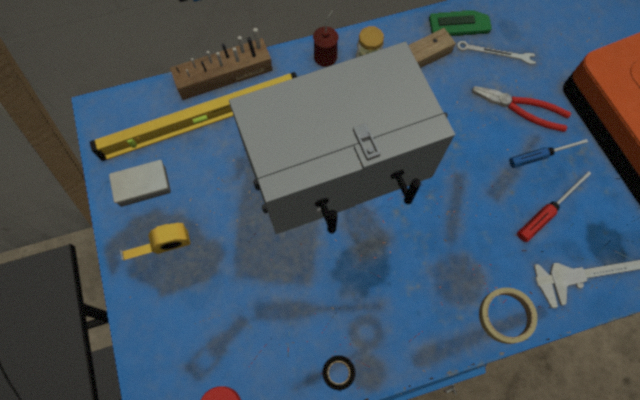

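The side view shows the grey cabinet with two black pulls. In the top view, the left pull's top is near (322,204) and the right one's near (400,175). The roof corners are near (231,103), (409,44) and (453,132), and the leaf/roof seam runs about (250,180) to (445,115). I'll refine these positions.

```bash
cat > h.py <<'E'
import cv2,numpy as np
def ray(c,uv):
    p=cv2.undistortPoints(np.float64([[uv]]),c["K"],c["dist_coeffs"])[0,0]
    R=np.array(c["R"]);t=np.array(c["t"]);return -R.T@t, R.T@np.r_[p,1]
def onz(c,uv,z):
    o,d=ray(c,uv);return o+d*(z-o[2])/d[2]
def proj(c,X):
    return cv2.projectPoints(np.float64(X).reshape(-1,1,3),cv2.Rodrigues(np.array(c["R"]))[0],np.float64(c["t"]),c["K"],c["dist_coeffs"])[0][:,0]
E
python3 - <<'E'
import pickle,cv2,numpy as np
from h import *
c=pickle.load(open("pics/top0.pkl","rb"))
for n,uv in dict(bl=(231,103),br=(409,44),fr=(453,132),fl=(270,199),pullL=(322,204),pullR=(400,175)).items():
    print(n,np.round(onz(c,uv,.19 if 'p' in n else .2),4))
im=c["pixels"][30:245,220:470,::-1]
cv2.imwrite("pics/crop0.png",cv2.resize(im,None,fx=3,fy=2.79,interpolation=cv2.INTER_CUBIC) if 0 else cv2.resize(im,(690,593),interpolation=cv2.INTER_CUBIC))
E
```

```text
bl [0.7862 0.1721 0.2   ]
br [ 0.8078 -0.1473  0.2   ]
fr [ 0.629  -0.1553  0.2   ]
fl [0.606  0.1553 0.2   ]
pullL [0.578  0.0808 0.19  ]
pullR [ 0.5877 -0.051   0.19  ]
```

View pics/crop0.png

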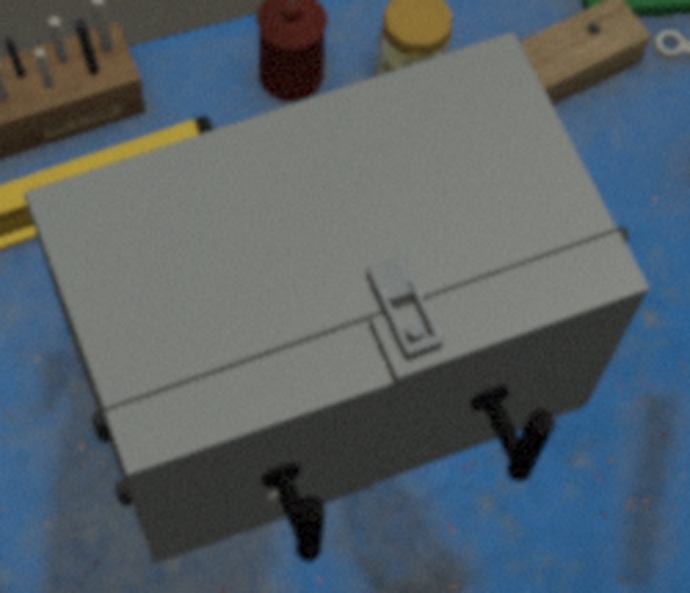

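The crop (scale 2.76) shows the front top corners at (128,474) and (648,288), with the left pull's top at about (310,507) and the right's at (540,420). The seam end is at (104,409). My earlier pull-top pixels were on the stand-offs, so I'll recompute, and check in the side view.

```bash
python3 - <<'E'
import pickle,cv2,numpy as np
from h import *
c=pickle.load(open("pics/top0.pkl","rb"));s=pickle.load(open("pics/side0.pkl","rb"))
f=lambda u,v:(220+u/2.76,30+v/2.758)
P={n:onz(c,f(*uv),z) for n,uv,z in[("bl",(27,192),.2),("br",(517,35),.2),("fr",(648,288),.2),("fl",(128,474),.2),("pL",(310,508),.19),("pR",(540,421),.19)]}
for n in P:print(n,np.round(P[n],4))
y=P["fl"]-P["fr"];print(np.linalg.norm(y));y/=np.linalg.norm(y);x=np.array([y[1],-y[0],0]);print(np.degrees(np.arctan2(x[1],x[0])))
y2=P["pL"]-P["pR"];print(np.degrees(np.arctan2(-y2[0],y2[1])), np.degrees(np.arctan2(-(P["bl"]-P["br"])[0],(P["bl"]-P["br"])[1])))
for n in("pL","pR"):
  d=P[n]-P["fr"];print(n,d@x,d@y)
m=(P["fl"]+P["fr"])/2
pull=m-.05*x+.0695*y; print("model pull from cabinet",pull)
print("side proj",proj(s,[P["pL"],P["fl"],P["fr"],pull]).round(1))
print("cam pos",ray(c,(0,0))[0],ray(s,(0,0))[0])
a=s["pixels"][130:300,190:380,::-1];cv2.imwrite("pics/scrop0.png",cv2.resize(a,(670,600),interpolation=cv2.INTER_CUBIC))
E
```

```text
bl [0.793  0.1725 0.2   ]
br [ 0.8112 -0.1455  0.2   ]
fr [ 0.6242 -0.1564  0.2   ]
fl [0.6032 0.1618 0.2   ]
pL [0.5575 0.0706 0.19  ]
pR [ 0.5683 -0.07    0.19  ]
0.31890324182292973
3.7770748218140877
4.363317471528273 3.2828350824702452
pL -0.05154982800317823 0.2308874872476918
pR -0.0501077138979405 0.08994897247235908
model pull from cabinet [0.55920085 0.06875133 0.2       ]
side proj [[345.6 178.9]
 [313.  192. ]
 [326.6 136.9]
 [344.9 173.4]]
cam pos [0.3286567  0.16061639 0.94427905] [0.48531788 0.85985393 0.50717871]
```

View pics/scrop0.png

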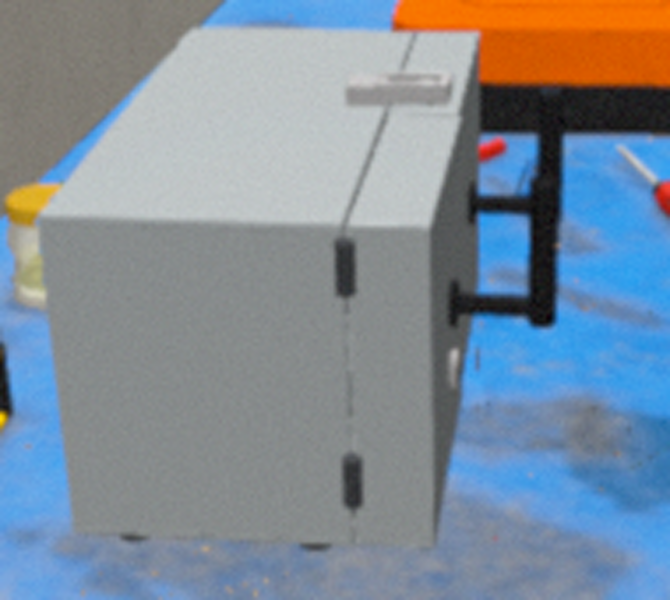

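The two views agree: the pull axis is at about (0.558, 0.070), with cabinet yaw about 3.9°. Next I move above the pull, with the tips at 231 mm (clear of everything).

```bash
python3 -m inch '[[0,0,0,-557,549,0,1],[0,0,0,-557,549,0,1],[0,0,0,-557,549,0,1],[0,0,0,-557,549,0,1],[0,0,0,-557,549,0,1]]' 40
```

```text
time_s: 0.52
ee_pos: [0.2675, -0.4222, 0.2558]
orientation: [[-0.966, -0.258, -0.001], [-0.258, 0.966, 0.001], [0.0, 0.001, -1.0]]
wrist_force: [2.0, 0.2, -0.7]
grip_width: 0.0852
```

```bash
python3 -m inch '[[0,0,0,-408,402,0,1],[0,0,0,-408,402,0,1],[0,0,0,-408,402,0,1],[0,0,0,-408,402,0,1],[0,0,0,-408,402,0,1]]' >/dev/null;  python3 -m inch '[[0,0,0,-260,255,0,1],[0,0,0,-260,255,0,1],[0,0,0,-260,255,0,1],[0,0,0,-260,255,0,1],[0,0,0,-260,255,0,1]]'
```

```text
time_s: 1.35
ee_pos: [0.4789, -0.0629, 0.2563]
orientation: [[-0.966, -0.259, -0.0], [-0.259, 0.966, 0.0], [0.0, 0.0, -1.0]]
wrist_force: [0.3, -0.6, 0.6]
grip_width: 0.0855
```

```bash
python3 -m inch '[[0,0,0.1,-30,29,0,1],[0,0,0.195,-58,56,0,1],[0,0,0.195,-86,84,0,1],[0,0,0.195,-111,108,0,1],[0,0,0.195,-111,108,0,1]]'; python3 - <<'E'
from bench import ctrl
import cv2
s=ctrl.get_state();print(s["ee_pos"],s["orientation"])
c=ctrl.read_camera("wrist");cv2.imwrite("pics/w1.png",c["pixels"][:,:,::-1]);print(c["K"],c["tool_from_camera"])
import pickle;pickle.dump((s,c),open("pics/w1.pkl","wb"))
E
```

```text
time_s: 1.77
ee_pos: [0.5606, 0.0727, 0.2551]
orientation: [[-0.997, -0.071, 0.001], [-0.071, 0.997, 0.0], [-0.001, 0.0, -1.0]]
wrist_force: [0.2, -0.8, 0.4]
grip_width: 0.0856
[0.56056978 0.07269095 0.25510104] [[-9.97449245e-01 -7.13771785e-02  5.49028499e-04]
 [-7.13771044e-02  9.97449390e-01  1.53358588e-04]
 [-5.58574444e-04  1.13779344e-04 -9.99999838e-01]]
[[309.30638514   0.         321.34216607]
 [  0.         309.30638514 202.86432507]
 [  0.           0.           1.        ]] [[-7.57159772e-04 -9.45281988e-01 -3.26253568e-01  8.36161634e-02]
 [ 9.99999637e-01 -5.88063929e-04 -6.16922776e-04  7.59342840e-04]
 [ 3.91308032e-04 -3.26253917e-01  9.45282089e-01 -1.16665673e-01]
 [ 0.00000000e+00  0.00000000e+00  0.00000000e+00  1.00000000e+00]]
```

View pics/w1.png

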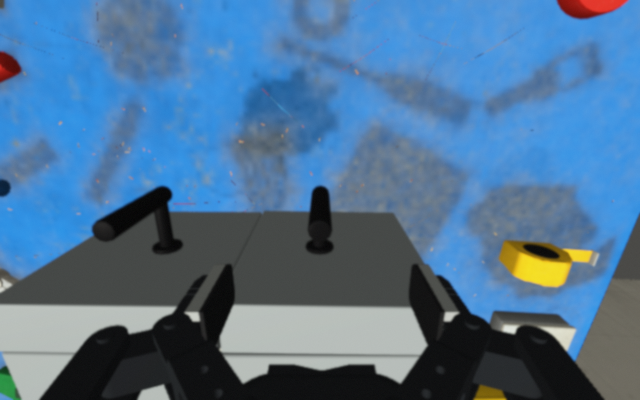

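The wrist view shows the left post's top near (319,226), centred between the fingers at columns 222 and 425. I'll cast that ray to z=0.19.

```bash
python3 - <<'E'
import pickle,numpy as np
s,c=pickle.load(open("pics/w1.pkl","rb"))
T=np.array(c["tool_from_camera"]);R=np.array(s["orientation"]);K=c["K"]
for uv in[(319,222),(319,226),(319,230),(104,229)]:
    d=R@T[:3,:3]@np.linalg.solve(K,[*uv,1]);o=np.array(s["ee_pos"])+R@T[:3,3]
    print(uv,(o+d*(.19-o[2])/d[2]).round(4))
E
```

```text
(319, 222) [0.5527 0.0713 0.19  ]
(319, 226) [0.5554 0.0715 0.19  ]
(319, 230) [0.5582 0.0717 0.19  ]
(104, 229) [ 0.5672 -0.0658  0.19  ]
```

```bash
python3 -m inch '[[0,0,0,3,-1,30,1],[0,0,0,3,-1,60,1],[0,0,0,3,-1,82,1],[0,0,0,3,-1,82,1],[0,0,0,3,-1,82,0]]' 40;  python3 -m inch '[[0,0,0,0,0,0,0],[0,0,0,0,0,0,0],[0,0,0,0,0,0,0],[0,0,0,0,0,0,0],[0,0,0,0,0,0,0]]'
```

```text
time_s: 2.23
ee_pos: [0.5543, 0.0659, 0.1737]
orientation: [[-0.998, -0.066, -0.003], [-0.066, 0.998, -0.002], [0.003, -0.001, -1.0]]
wrist_force: [0.2, -1.0, 0.0]
grip_width: 0.0756
time_s: 2.65
ee_pos: [0.5556, 0.0703, 0.1759]
orientation: [[-0.998, -0.067, 0.004], [-0.067, 0.998, 0.007], [-0.005, 0.007, -1.0]]
wrist_force: [-2.2, 8.4, 2.3]
grip_width: 0.015
```

The post is gripped (15 mm). Now I swing it on the hinge arc, turning the tool with the door. First I check the joint room.

```bash
python3 -c "
from bench import ctrl;print(ctrl.get_state()['joint_positions'])"; python3 -m inch '[[0,0,0.11,9.3,10.6,0,0],[0,0,0.22,17.4,22.2,0,0],[0,0,0.33,24.2,34.7,0,0],[0,0,0.44,29.6,47.8,0,0],[0,0,0.55,33.5,61.4,0,0]]'; python3 -c "
from bench import ctrl;print(ctrl.get_state()['joint_positions'])"
```

```text
[  23.64811128   19.76885089  -15.38218379   -0.34951895  -54.46675399
 -109.62505316]
time_s: 3.07
ee_pos: [0.5198, 0.128, 0.1759]
orientation: [[-0.884, 0.468, 0.008], [0.468, 0.884, 0.003], [-0.005, 0.006, -1.0]]
wrist_force: [6.7, 3.2, -1.9]
grip_width: 0.0152
[ 3.12344818e+01  1.74596461e+01 -1.90684494e+01  8.76972057e-02
 -5.30034032e+01 -1.49170863e+02]
```

```bash
python3 -m inch '[[0,0,0,9.3,10.6,0,0],[0,0,0,17.4,22.2,0,0],[0,0,0,24.2,34.7,0,0],[0,0,0,29.6,47.8,0,0],[0,0,0,33.5,61.4,0,0]]'; python3 -m inch '[[0,0,0,2.4,13.9,0,0],[0,0,0,3.2,28.1,0,0],[0,0,0,2.5,42.2,0,0],[0,0,0,0.3,56.2,0,0],[0,0,0,-3.5,69.8,0,0]]';  python3 -c "
from bench import ctrl;print(ctrl.get_state()['joint_positions'])"
```

```text
time_s: 3.48
ee_pos: [0.5137, 0.1954, 0.1756]
orientation: [[-0.885, 0.465, -0.005], [0.465, 0.885, -0.002], [0.003, -0.004, -1.0]]
wrist_force: [-7.9, -6.0, 6.7]
grip_width: 0.0153
time_s: 3.9
ee_pos: [0.5505, 0.2573, 0.1756]
orientation: [[-0.886, 0.464, -0.002], [0.464, 0.886, 0.001], [0.002, -0.001, -1.0]]
wrist_force: [-3.0, -2.0, 5.5]
grip_width: 0.0148
[ 4.02455732e+01  2.42071822e+01 -8.39516151e+00 -1.26032503e-01
 -5.74746491e+01 -1.57847264e+02]
```

```bash
python3 -m inch '[[0,0,0,0,0,0,0],[0,0,0,0,0,0,0.45],[0,0,0,0,0,0,0.45],[0,0,0,0,0,0,0.45],[0,0,0,0,0,0,0.45]]'; python3 -m inch '[[0,0,0,0,0,-10,0.45],[0,0,0,0,0,-40,0.45],[0,0,0,0,0,-75,0.45],[0,0,0,0,0,-85,0.45],[0,0,0,0,0,-85,0.45]]';  python3 - <<'E'
from bench import ctrl
import cv2,pickle,numpy as np
from h import *
c=ctrl.read_camera("top");pickle.dump(c,open("pics/top1.pkl","wb"));im=c["pixels"]
hsv=cv2.cvtColor(im,cv2.COLOR_RGB2HSV)
m=(((hsv[...,0]<8)|(hsv[...,0]>172))&(hsv[...,1]>130)&(hsv[...,2]>60)).astype(np.uint8)
n,l,st,ce=cv2.connectedComponentsWithStats(m)
for i in range(1,n):
    if st[i,4]>15:print(st[i],ce[i].round(1),onz(c,ce[i],.185).round(4))
cv2.imwrite("pics/top1.png",im[...,::-1])
E
```

```text
time_s: 4.32
ee_pos: [0.5515, 0.2558, 0.1741]
orientation: [[-0.885, 0.465, -0.001], [0.465, 0.885, -0.0], [0.001, -0.001, -1.0]]
wrist_force: [0.4, 0.2, 0.5]
grip_width: 0.0384
time_s: 4.73
ee_pos: [0.5535, 0.2566, 0.2646]
orientation: [[-0.886, 0.464, 0.008], [0.464, 0.886, 0.005], [-0.005, 0.008, -1.0]]
wrist_force: [-0.5, -0.1, 0.5]
grip_width: 0.0383
[314  28  23  20 331] [325.2  37.3] [ 0.8744 -0.0176  0.185 ]
[509  97  62  34 738] [538.5 111.8] [ 0.6276 -0.3118  0.185 ]
[329 157  25  21 328] [340.2 167.2] [0.6304 0.034  0.185 ]
[518 204  39  38 579] [537.4 222. ] [ 0.4536 -0.2268  0.185 ]
[203 387  37  13 372] [220.8 394. ] [0.3577 0.2948 0.185 ]
```

View pics/top1.png

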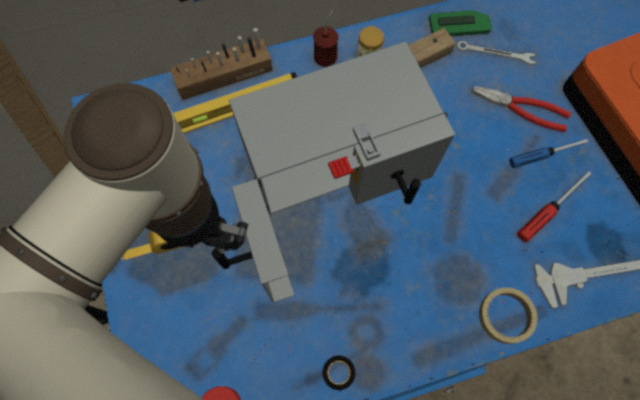

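The active door stands at about 93°, and the red tab is uncovered at (340,167), which gives roughly (0.630, 0.034). I'll move above it with the fingers shut and check with the wrist camera.

```bash
python3 -m inch '[[0,0,0,-27,-26,0,0.2],[0,0,-0.11,-54,-52,0,0],[0,0,-0.22,-82,-79,0,0],[0,0,-0.33,-110,-105,0,0],[0,0,-0.44,-137,-132,0,0]]'; python3 - <<'E'
import pickle,cv2,numpy as np
from h import *
c=pickle.load(open("pics/top1.pkl","rb"));hsv=cv2.cvtColor(c["pixels"],cv2.COLOR_RGB2HSV)
m=(((hsv[...,0]<8)|(hsv[...,0]>172))&(hsv[...,1]>130)&(hsv[...,2]>60)).astype(np.uint8)
m[:150]=0;m[185:]=0;m[:,:320]=0;m[:,360:]=0
k=cv2.findContours(m,0,2)[0][0];b=cv2.boxPoints(cv2.minAreaRect(k));print(b,[onz(c,p,.185).round(4).tolist() for p in b])
E
```

```text
time_s: 5.2
ee_pos: [0.6114, 0.0736, 0.2579]
orientation: [[-0.999, 0.037, -0.003], [0.037, 0.999, -0.001], [0.003, -0.001, -1.0]]
wrist_force: [0.5, 0.2, 0.5]
grip_width: -0.0002
[[328.10004 162.30002]
 [348.2     155.6    ]
 [353.5     171.5    ]
 [333.40002 178.20001]] [[0.6442, 0.0499, 0.185], [0.6458, 0.0155, 0.185], [0.617, 0.0161, 0.185], [0.6156, 0.0501, 0.185]]
```

The tab's red box measures 29 x 34 mm, as specified, with its middle at (0.631, 0.033). I'll aim slightly left and in front of that, to stay clear of the keeper and roof.

```bash
python3 -m inch '[[0,0,-0.11,-17,-35,0,0],[0,0,-0.11,-17,-35,0,0],[0,0,-0.11,-17,-35,20,0],[0,0,-0.11,-17,-35,40,0],[0,0,-0.11,-17,-35,40,0]]'; python3 - <<'E'
from bench import ctrl
import cv2
c=ctrl.read_camera("top")["pixels"][100:240,220:420,::-1];d=ctrl.read_camera("side")["pixels"][110:250,230:430,::-1]
import numpy as np
cv2.imwrite("pics/t2.png",cv2.resize(np.hstack([c,d]),(800,280),interpolation=cv2.INTER_CUBIC))
E
```

```text
time_s: 5.62
ee_pos: [0.6241, 0.0389, 0.2135]
orientation: [[-0.998, -0.064, -0.011], [-0.064, 0.998, -0.001], [0.011, -0.001, -1.0]]
wrist_force: [-0.6, -0.6, -0.7]
grip_width: 0.0001
```

View pics/t2.png

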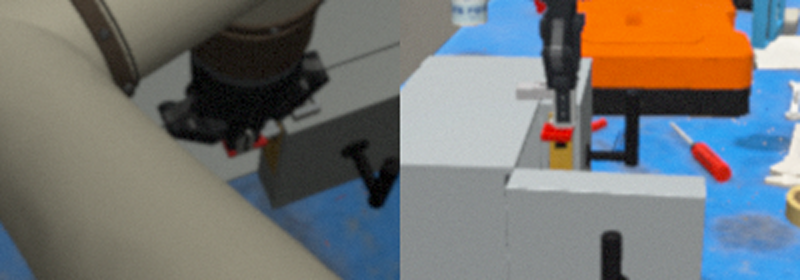

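The tip hangs just above the red tab (side crop, tip (565,122), tab (558,132)), with the keeper to its right. I'll shift 6 mm further left for knuckle clearance, then press in small steps and watch the force.

```bash
python3 -m inch '[[0,0,0,0,6,-4,0],[0,0,0,0,6,0,0],[0,0,0,0,6,2,0],[0,0,0,0,6,5,0],[0,0,0,0,6,7,0]]'; python3 -m inch '[[0,0,0,0,0,2,0],[0,0,0,0,0,4,0],[0,0,0,0,0,5,0],[0,0,0,0,0,5,0]]'
```

```text
time_s: 6.13
ee_pos: [0.6268, 0.046, 0.2122]
orientation: [[-0.998, -0.067, 0.0], [-0.067, 0.998, 0.0], [-0.0, 0.0, -1.0]]
wrist_force: [-0.2, 0.3, -0.0]
grip_width: -0.0001
time_s: 6.47
ee_pos: [0.6269, 0.0458, 0.2073]
orientation: [[-0.998, -0.067, -0.0], [-0.067, 0.998, 0.0], [0.0, 0.0, -1.0]]
wrist_force: [-0.7, 1.4, 1.9]
grip_width: -0.0002
```

```bash
python3 -m inch '[[0,0,0,0,0,2,0],[0,0,0,0,0,4,0],[0,0,0,0,0,6,0],[0,0,0,0,0,6,0]]'; python3 -m inch '[[0,0,0,0,0,2,0],[0,0,0,0,0,4,0],[0,0,0,0,0,5,0],[0,0,0,0,0,5,0]]'
```

```text
time_s: 6.8
ee_pos: [0.627, 0.0457, 0.2009]
orientation: [[-0.998, -0.067, 0.0], [-0.067, 0.998, -0.0], [-0.0, -0.0, -1.0]]
wrist_force: [-0.6, 0.2, 0.7]
grip_width: 0.0003
time_s: 7.13
ee_pos: [0.627, 0.0457, 0.196]
orientation: [[-0.998, -0.067, 0.0], [-0.067, 0.998, -0.0], [-0.0, -0.0, -1.0]]
wrist_force: [0.9, -0.2, 0.5]
grip_width: 0.0001
```

```bash
python3 -m inch '[[0,0,0,0,0,2,0],[0,0,0,0,0,4,0]]'; python3 -m inch '[[0,0,0,0,0,2,0],[0,0,0,0,0,3,0]]'; python3 - <<'E'
from bench import ctrl
import cv2
d=ctrl.read_camera("side")["pixels"][110:250,230:430,::-1]
cv2.imwrite("pics/t3.png",cv2.resize(d,(600,420),interpolation=cv2.INTER_CUBIC))
E
```

```text
time_s: 7.3
ee_pos: [0.627, 0.0458, 0.1923]
orientation: [[-0.998, -0.067, 0.0], [-0.067, 0.998, 0.0], [-0.0, -0.0, -1.0]]
wrist_force: [-1.2, 0.4, 1.8]
grip_width: 0.0
time_s: 7.47
ee_pos: [0.6271, 0.0458, 0.19]
orientation: [[-0.998, -0.067, 0.001], [-0.067, 0.998, -0.0], [-0.001, -0.0, -1.0]]
wrist_force: [-2.9, 0.7, 9.5]
grip_width: -0.0001
```

View pics/t3.png

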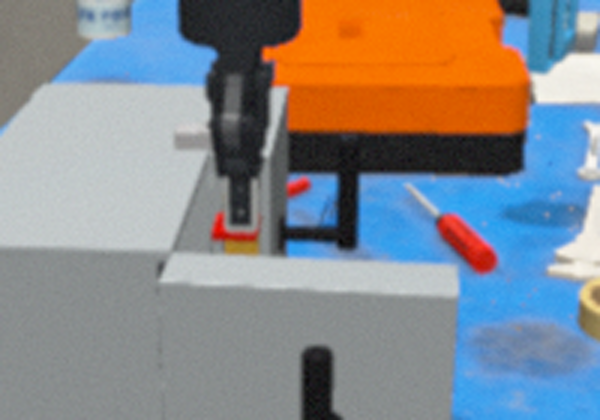

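The tab is under the tip and has come down, and the force is rising at TCP 0.190 (tips about 0.165), which is the stop. One more mm, then I retreat straight up and verify.

```bash
python3 -m inch '[[0,0,0,0,0,1,0],[0,0,0,0,0,1,0],[0,0,0,0,0,1,0]]'; python3 -m inch '[[0,0,0,0,0,-15,0],[0,0,0,0,0,-40,0],[0,0,0,0,0,-70,0],[0,0,0,0,0,-100,0],[0,0,0,0,0,-120,0]]';  python3 -m inch '[[0,0,0,40,0,0,0],[0,0,0,80,0,0,0],[0,0,0,120,0,0,0],[0,0,0,150,-30,0,0],[0,0,0,150,-60,0,0]]'; python3 -m inch '[[0,0,0,0,-40,0,0],[0,0,0,0,-80,0,0],[0,0,0,0,-120,0,0],[0,0,0,0,-160,0,0],[0,0,0,0,-160,0,0]]'; python3 - <<'E'
from bench import ctrl
import cv2,numpy as np
from h import *
out=[];P={}
for n in("side","top"):
    c=ctrl.read_camera(n);im=c["pixels"];hsv=cv2.cvtColor(im,cv2.COLOR_RGB2HSV)
    m=(((hsv[...,0]<8)|(hsv[...,0]>172))&(hsv[...,1]>130)&(hsv[...,2]>60)).astype(np.uint8)
    N,l,st,ce=cv2.connectedComponentsWithStats(m)
    pr=proj(c,[[.631,.033,.185],[.631,.033,.165]]);print(n,"expected up/down",pr.round(1).tolist())
    for i in range(1,N):
        if st[i,4]>10 and np.linalg.norm(ce[i]-pr[0])<25:print(st[i],ce[i].round(1))
    v,u=[(110,230),(100,220)][n=="top"];out.append(im[v:v+140,u:u+200,::-1])
cv2.imwrite("pics/t4.png",cv2.resize(np.hstack(out),(800,280),interpolation=cv2.INTER_CUBIC))
E
```

```text
time_s: 7.77
ee_pos: [0.6271, 0.0458, 0.19]
orientation: [[-0.998, -0.067, 0.001], [-0.067, 0.998, -0.0], [-0.001, -0.0, -1.0]]
wrist_force: [-3.7, 1.0, 8.3]
grip_width: -0.0001
time_s: 8.18
ee_pos: [0.6275, 0.0457, 0.3108]
orientation: [[-0.998, -0.067, 0.003], [-0.067, 0.998, 0.0], [-0.003, 0.0, -1.0]]
wrist_force: [0.4, -0.6, 0.3]
grip_width: 0.0
time_s: 8.6
ee_pos: [0.476, -0.0242, 0.3083]
orientation: [[-0.998, -0.071, -0.002], [-0.071, 0.998, 0.001], [0.002, 0.001, -1.0]]
wrist_force: [1.2, 0.6, -0.2]
grip_width: -0.0001
time_s: 9.02
ee_pos: [0.4916, -0.1889, 0.3072]
orientation: [[-0.998, -0.06, -0.002], [-0.06, 0.998, -0.001], [0.002, -0.001, -1.0]]
wrist_force: [1.6, 0.2, -0.2]
grip_width: 0.0002
side expected up/down [[309.8, 172.2], [309.9, 181.7]]
[326 169   7   6  27] [328.9 171.7]
[301 181  16   9 125] [308.3 185.3]
top expected up/down [[340.7, 166.7], [340.2, 171.5]]
[329 162  24  21 312] [339.8 172. ]
```

View pics/t4.png

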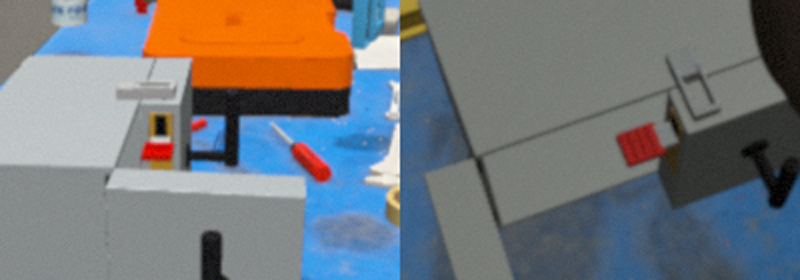

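The tab has moved 4.8 px in the top view, exactly what 20 mm predicts. The door still stands open and the arm is clear. I'll let it settle and hand in.

```bash
python3 -m inch '[[0,0,0,0,0,0,0],[0,0,0,0,0,0,0],[0,0,0,0,0,0,0]]'; python3 -c "
from bench import ctrl;print(ctrl.close_job())"
```

```text
time_s: 9.37
ee_pos: [0.492, -0.1826, 0.3084]
orientation: [[-0.998, -0.069, 0.0], [-0.069, 0.998, 0.0], [-0.0, 0.0, -1.0]]
wrist_force: [-0.7, -0.9, -0.1]
grip_width: -0.0001
the job is handed in; nothing more can be done
None
```

The active door is open about 93° and the flush bolt is drawn down close to its full 20 mm. I handed the job in at 9.4 s with the arm clear; it reports no verdict.

- **Door:** I gripped the left pull, swung it round the hinge arc and let go. The 93° comes from the pull's last gripped position, and the final pictures still show the door wide open.
- **Bolt:** I pressed the red tab with closed fingertips until the force rose to about 9 N at fingertip height 165 mm, which is the lower stop. Afterwards the tab had moved 4.8 px in the top view, matching the 4.8 px expected for 20 mm.
- **Side view:** its red blob sat about 4 px lower than the predicted tab point (its visible front face is counted too), which fits a fully drawn bolt.
- **Force:** the wrist forces I read after each move stayed below 11 N. No check failed.

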